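# Rock the buffer's battery pack into its charging cradle

### The arm

A 6-joint arm with a two-finger parallel gripper is mounted at the origin on a cart in front of the work surface, level with it; the furniture and walls round the work are solid. World frame = base frame: x ahead of the robot, y to its left, z up, the work surface at z = 0. Lengths are in m, angles in rad, forces in N, time in s.
With the tool pointing down it reaches from about 0.275 to 0.875 m from the base axis. Payload 12.5 kg.
Tool frame: the origin (TCP) lies on the centre line of the jaws, within the pads' length; the fingertips stand manip.tcp_to_tips ahead of it and the grasp point (between the pads) lies 11 mm behind it (manip.tcp_to_tips is the distance from the TCP to the fingertips, in m); z points along the fingers, y is the line along which they close (so a half turn about z gives the same grasp; the last joint's range is limited). The gripper opens to 85 mm and grips with 20 to 120 N. Pads are 22 mm wide; open, the fingers measure 114 mm over their backs; the gripper's body (76 mm by 85 mm) begins 54 mm behind the grasp point. The pads swing forward as they close: fully open they stand 13 mm farther back than shut.
Start: joints at [-1.326, 0.351, 1.652, -0, 1.139, -0.085], TCP at [0.178, -0.52, 0.239] pointing down, gripper open.
Joint ranges: [-2.75, 2.75], [-0.79, 2.1], [0.01, 2.65], [-1.57, 4.71], [0.07, 3.14], [-2.87, 2.87]. Speed limits (rad/s): [2.22, 2.22, 2.79, 3.14, 3.14, 3.14].

### API

Orientations are given as a unit quaternion [x, y, z, w].
In Python, from plant import manip gives the robot as it stands. The module is installed in compiled form; this text tells all that it offers.
- The arm moves only by the tool step_arm, never from a script. Its argument "motion" is a list of rows, each a list of 7 numbers: the shift along the world's x, y, z in cm, then the turn, a rotation vector about the world's x, y, z in degrees, then the opening, from 0 (shut) to 1 (fully open). A call has 1 to 20 rows; each row is the pose to reach, as a shift and turn from the pose commanded when the call began; what a row does not reach only later rows make up. A row lasts 1/10 s, in which the tool goes at most 50 mm and 8.59 degrees, less where a joint would pass 70% of its speed; a pose out of reach is approached as far as the arm can. A call with a gripper value outside its range is refused whole. The fingers move at their own pace and stop on an object; "squeeze" is the grip in N (left out, the last holds). Time passes only in rows, so rows that repeat a pose let the fingers close. It gives the time, the measured TCP pose, the force, the opening and the grip force at its end, in the units of the state.
- manip.sense(): the state, without advancing time (a new reading comes with each control period).
- manip.get_image(name): name is "scene" or "top"; returns the picture (420x560x3 uint8, blue, green, red); there is no depth.
- manip.calibration(name): a dict with "intrinsics" (3x3 intrinsics, pixels), "R" (3x3) and "t" (3): a world point X has camera coordinates R X + t. Camera axes: x right, y down, z forward; pixel columns grow to the right and rows downward; lengths in m; the calibration is good to about 2 mm. A picture is of the moment at which its call begins. calibration takes no time and is no camera call.
- manip.close_job(): hands the job in; it is judged then, once.
The state is a dict: "clock": time; "joints": joint angles; "qd": joint speeds; "joint_efforts": joint torques, N m; "tcp_pos": TCP position; "ee_rot": TCP orientation; "wrist_force": force on the tool from outside, world axes, zero at the start; "torque": the same for the moment, N m; "opening": opening from 0.0 (shut) to 1.0 (fully open); "finger_force": force on a finger pad.
Only numpy, scipy, OpenCV 4.12 (cv2) and the standard library are available. Lean on these libraries where they do the work, as an engineer would, in place of code of your own. Each camera call takes 0.05 s, during which the arm holds its last target. There are 200 camera calls.

### The job

Put the battery pack of the cordless shoe buffer on charge: pick it up, tuck its low contact foot under the cradle's grey lip with the tail raised, push against the sprung contact and rock the tail down behind the rear wall until the pack lies flat and fully home in the pocket. Do it gently, never forcing the pack or the cradle, let go of it, and leave the other things on the bench where they are.

Things in the scene. Friction and masses are not known exactly. Their poses are not given: they have to be found in the camera images.
- battery_grip (a point): Centre of the grey main block (66 x 40 x 40 mm high) of the loose battery pack, 20 mm above its underside. At its own -x end a black foot, the nose, sticks out 16 mm: 40 wide, only 12 high, brass contacts on its end face. Nose end is 49 mm from this point towards own -x, tail end 33 mm towards +x. Own z up. 0.2 to 0.4 kg. Grip across own y (40 mm), in the upper half.
- battery_nose (a point): Lower edge of the nose's end face on the battery pack, mid-width: own -x end of the underside, which is 82 mm long (x) and 40 mm wide (y). Axes as the pack.
- battery_tail (a point): Lower edge of the tail's end face on the battery pack, mid-width: own +x end of the underside. Axes as the pack.
- pocket (a point): Fixed black charging cradle, 122 x 66 mm. Point on its pocket floor, 8 mm above the bench, under the middle of the pack's 82 x 40 mm underside when home (tail at the rear wall): axes agree and battery_grip is at x 8, y 0, z 20 mm here. Own -x end, with the grey housing and lip, roughly faces the robot. Side walls 43 mm apart, 12 high over the floor; their top 3 mm step back to 48.6 apart.
- lip_edge (a point): Middle of the lower edge of the grey lip at the cradle's -x end: 36 mm from the pocket point towards its -x, 16 mm over the pocket floor. The lip is 4 mm thick and reaches from here 9 mm back to the housing's inner wall. It makes the opening shorter than the pack, so the pack enters only nose first and tilted, tail up, by 9 to 14 degrees. Axes as the pocket.
- rear_wall (a point): Top of the rear wall at its inner face: 41 mm from the pocket point towards its +x, 10 mm over the pocket floor (the top 2 mm step back 1.8 mm). Axes as the pocket.
- contact (a joint): Sprung contact block under the lip (orange and brass, 26 mm wide, 2 to 13 mm over the pocket floor), pushed towards the pocket's -x by the nose. In m: 0 out (face 38 mm from the pocket point), 0.007 fully in (45 mm), about 0.003 with the pack home. About 1 N at 0, 6 N fully in; damped. The tail passes the rear wall only while this is held in by 4 to 6 mm.
- brown_brush_c (a point): Brown shoe brush, 49 x 130 x 40 mm, at its centre; bystander.
- flat_tin_c (a point): Flat round polish tin, diameter 71 mm, 16 mm high, at its centre; bystander.
- green_bottle_c (a point): Small bottle with a green label and black cap, diameter 44 mm, 118 mm high, at its centre; bystander.
- white_bottle_2_c (a point): White bottle with an orange spot, 42 x 54 x 130 mm high, at its centre; bystander.
There are look-alikes about, which are no part of the job. Leave any turquoise look-alike of the part that bears battery_grip alone. Leave any blue look-alike of the part that bears pocket alone.

How it is judged:
By the outcome, as a careful person would: the job done as asked, in the order asked, and still so for the second after the job is handed in, with the robot touching nothing.
It also fails if it takes over 61 s, if anything falls off the work surface, if the arm or the gripper's body presses on something with over 40 N, if the wrist force passes 120 N, or if a joint passes its speed limit or range.

## Working session

There is one attempt and no reset: what is moved stays moved. The work goes in short steps, Python scripts to look and compute and a tool call to move; the robot and the scene stay as the last step left them, time stands still between calls to the robot, and variables do not carry over. Pictures are saved under pics/ and viewed, at most 10 in all, crops included, and the job is handed in when it is done.

Besides the shell and the picture viewer there is one more tool, called after "Emit:" as name(argument=value, ...), one argument or row to a line, values as JSON. step_arm: Moves the arm, as the interface text tells. Its arguments: {"type":"object","properties":{"motion":{"type":"array","items":{"type":"array","items":{"type":"number"}}},"squeeze":{"type":"number"}},"required":["motion"]}

```bash
mkdir -p pics; python3 - <<'E'
from plant import manip
import cv2,numpy as np
for n in("scene","top"):
    cv2.imwrite(f"pics/{n}0.png",manip.get_image(n)); c=manip.calibration(n); print(n,c)
print(manip.sense(),manip.tcp_to_tips)
E
```

```text
scene {'intrinsics': array([[401.16076489,   0.        , 275.60850607],
       [  0.        , 401.16076489, 205.36491561],
       [  0.        ,   0.        ,   1.        ]]), 'R': array([[ 0.85861044, -0.51249024, -0.01191113],
       [-0.24800898, -0.39494719, -0.88459497],
       [ 0.44864202,  0.76247654, -0.46620796]]), 't': array([-0.56313413,  0.14147165,  0.86610901])}
top {'intrinsics': array([[401.6846527 ,   0.        , 278.00203142],
       [  0.        , 401.6846527 , 213.73385103],
       [  0.        ,   0.        ,   1.        ]]), 'R': array([[-0.07995132, -0.99679807, -0.00118382],
       [-0.97178011,  0.07820898, -0.22254613],
       [ 0.22192614, -0.01664245, -0.97492144]]), 't': array([-0.15455094,  0.54995466,  0.82301925])}
{'clock': 0.1, 'joints': array([-1.32556382e+00,  3.51178754e-01,  1.65233326e+00, -3.18063842e-07,
        1.13908029e+00, -8.45963833e-02]), 'qd': array([ 0.00047511, -0.00137216, -0.00192876,  0.00109064, -0.00066328,
        0.00084296]), 'joint_efforts': array([ 1.07500211e-03, -5.06831968e+01, -2.91876751e+01, -4.90728814e-05,
        2.71634563e-03,  5.48942694e-05]), 'tcp_pos': array([ 0.17809436, -0.52008006,  0.23882442]), 'ee_rot': array([ 9.86432270e-01,  1.64167983e-01, -4.02459582e-05, -4.98204455e-04]), 'wrist_force': array([-0.06500661, -0.2842384 , -0.3894741 ]), 'torque': array([-0.00098902,  0.02070469, -0.06007987]), 'finger_force': 0.0, 'opening': 1.0071675590513574} 0.008
```

View pics/top0.png

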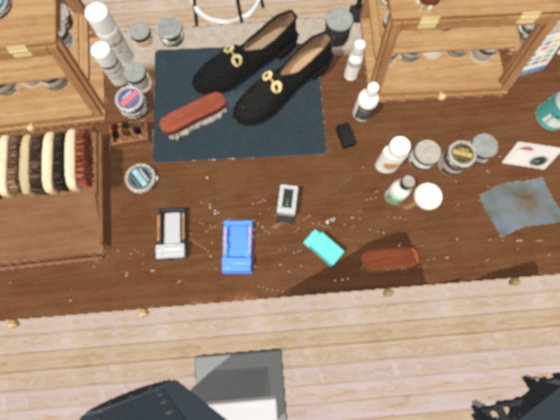

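View pics/scene0.png

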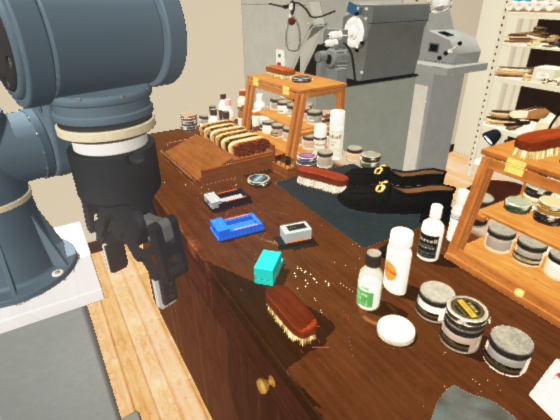

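The battery candidates in the top image are the grey block at (288,202) and the turquoise one at (324,248). Grey fits the description. The cradle candidates are the black one at (172,233) and the blue one at (238,247). Black fits. I'll confirm both in an enlarged crop.

```bash
python3 - <<'E'
import cv2,numpy as np
a=cv2.imread("pics/top0.png"); s=cv2.imread("pics/scene0.png")
A=cv2.resize(a[195:270,145:205],None,fx=6,fy=6,interpolation=cv2.INTER_CUBIC) #360x450
B=cv2.resize(a[175:230,268:308],None,fx=8,fy=8,interpolation=cv2.INTER_CUBIC) #320x440
B=cv2.copyMakeBorder(B,0,10,0,0,cv2.BORDER_CONSTANT)
cv2.imwrite("pics/c1.png",np.hstack([A,B]))
C=cv2.resize(s[180:255,195:325],None,fx=6,fy=6,interpolation=cv2.INTER_CUBIC)
cv2.imwrite("pics/c2.png",C)
E
```

```text
(no output)
```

View pics/c1.png

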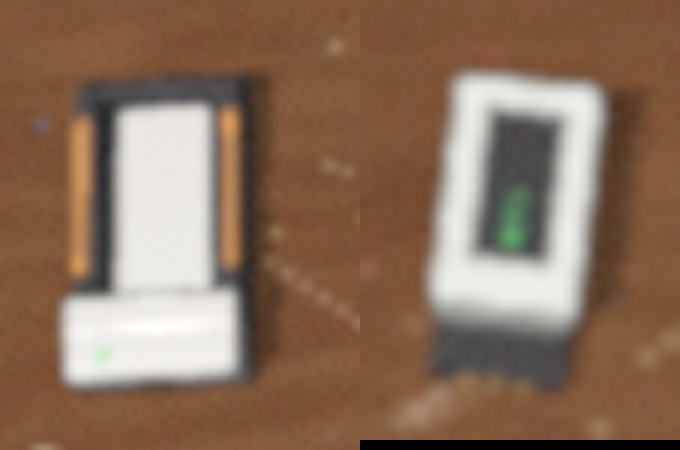

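View pics/c2.png

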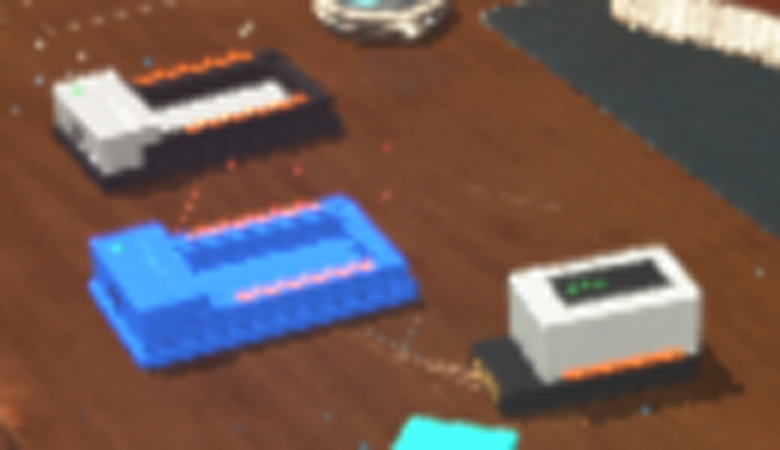

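Confirmed. Pack: grey block with a black nose towards the robot and brass on its end. Cradle: black with a grey lip at (172,258), its open pocket away from the robot. Next I fit poses to the picked corners in both views.

```bash
cat > h.py <<'E'
import cv2,numpy as np
from plant import manip
from scipy.optimize import least_squares
K={n:manip.calibration(n) for n in("scene","top")}
def proj(n,X):
    c=K[n];p=(np.asarray(X)@c["R"].T+c["t"])@c["intrinsics"].T;return p[:,:2]/p[:,2:]
def W(p,P,z0=0):
    P=np.asarray(P,float);c,s=np.cos(p[2]),np.sin(p[2])
    return np.c_[p[0]+c*P[:,0]-s*P[:,1],p[1]+s*P[:,0]+c*P[:,1],P[:,2]+z0]
def un(q,o,f): return (np.asarray(q,float)+.5)/f-.5+np.array(o)
def draw(im,n,X,col):
    q=proj(n,X)
    return q
E
cat > fit.py <<'E'
from h import *
m=.001
# pack (origin battery_grip xy, z from bench)
pt=[((-33,20,40),None)]
Tp=[(33,20,40),(33,-20,40),(-49,20,12),(-49,-20,12)]
Tq=un([(455-360,75),(605-360,82),(432-360,372),(565-360,388)],(268,175),8)
Sp=[(-33,20,40),(33,20,40),(33,-20,40),(-33,-20,40),(-49,-20,0),(33,-20,0)]
Sq=un([(510,273),(665,247),(700,293),(545,322),(500,413),(697,365)],(195,180),6)
def r(p): return np.r_[(proj("top",W(p,np.array(Tp)*m))-Tq).ravel(),(proj("scene",W(p,np.array(Sp)*m))-Sq).ravel()]
s=least_squares(r,[.45,-.2,0],loss="soft_l1");print("pack",s.x.round(4),np.degrees(s.x[2]).round(2));print(r(s.x).reshape(-1,2).round(1).tolist());pk=s.x
# cradle: last param rear extent E ; wall top 20, rear top 18, lip top 28
def Q(E):
    return ([(-36,33,28),(-36,-33,28),(E,33,18),(E,-33,18),(E-122,33,28),(E-122,-33,28)],
            [(-36,33,28),(-36,-33,28),(E-122,-33,0),(E,-33,0),(E,33,18),(E-122,33,28)])
Tq2=un([(68,293),(240,290),(80,85),(247,78),(66,385),(240,375)],(145,195),6)
Sq2=un([(113,70),(160,125),(108,190),(340,130),(268,50),(55,88)],(195,180),6)
def r2(p):
    a,b=Q(p[3]*1000)
    return np.r_[(proj("top",W(p,np.array(a)*m))-Tq2).ravel(),(proj("scene",W(p,np.array(b)*m))-Sq2).ravel()]
s=least_squares(r2,[.42,.06,0,.05],loss="soft_l1");print("cradle",s.x.round(4),np.degrees(s.x[2]).round(2));print(r2(s.x).reshape(-1,2).round(1).tolist());cr=s.x
np.save("pk.npy",pk);np.save("cr.npy",cr)
a=cv2.imread("pics/top0.png");b=cv2.imread("pics/scene0.png")
def box(p,x0,x1,w,z0,z1): return W(p,[(x*m,y*w*m,z*m) for z in(z0,z1) for x,y in((x0,1),(x1,1),(x1,-1),(x0,-1))])
L=[(box(pk,-33,33,20,0,40),(0,0,255)),(box(pk,-49,-33,20,0,12),(0,255,0)),(box(cr,cr[3]*1000-122,-36,33,8,28),(0,0,255)),(box(cr,-36,41,21.5,8,20),(0,255,0)),(box(cr,cr[3]*1000-122,cr[3]*1000,33,0,18),(255,255,0))]
out=[]
for n,im,(x,y,w,h),f in(("top",a,(145,195,60,75),5),("top",a,(266,172,44,75),5),("scene",b,(195,180,65,75),5),("scene",b,(265,210,60,75),5)):
    c=cv2.resize(im[y:y+h,x:x+w],None,fx=f,fy=f,interpolation=cv2.INTER_CUBIC)
    for X,col in L:
        q=((proj(n,X)-(x,y)+.5)*f-.5).round().astype(int)
        for i in range(4):
            for u,v in((i,(i+1)%4),(i+4,(i+1)%4+4),(i,i+4)): cv2.line(c,tuple(map(int,q[u])),tuple(map(int,q[v])),col,1)
    out.append(c)
o=np.hstack(out); o=np.vstack([np.hstack(out[:2]),np.pad(np.hstack(out[2:]),((0,0),(0,0),(0,0)))[:, :520]]) if 0 else o
cv2.imwrite("pics/ov.png",cv2.resize(o,(800,int(o.shape[0]*800/o.shape[1]))) if o.shape[1]>800 else o);print(o.shape)
E
python3 fit.py
```

```text
pack [ 0.5764 -0.222  -0.1913] -10.96
[[0.5, -0.9], [-1.0, 0.1], [-0.6, -0.8], [-0.1, -0.9], [-0.9, 0.5], [-1.0, -0.2], [0.1, 0.2], [-0.6, 0.8], [0.4, 1.7], [0.1, 2.7]]
cradle [ 0.5319  0.0478 -0.0267  0.0517] -1.53
[[-0.4, 0.2], [0.3, -0.8], [-0.6, -1.8], [0.0, -2.1], [-0.3, 0.1], [0.3, 0.2], [-0.8, 0.4], [0.3, 0.4], [-2.1, 1.7], [-0.2, 1.2], [1.6, 0.2], [-2.7, 0.2]]
(375, 1145, 3)
```

View pics/ov.png

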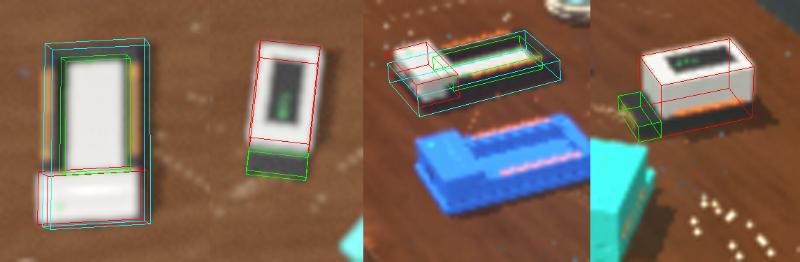

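```bash
python3 - <<'E'
s=open("fit.py").read()
s=s.replace("(E-122,33,28),(E-122,-33,28)],","(E-122,33,0),(E-122,-33,0)],").replace("(66,385),(240,375)","(70,390),(252,381)")
s=s.replace("(E,33,18),(E-122,33,28)])","(E,33,18)])").replace(",(268,50),(55,88)]",",(268,50)]")
s=s.replace("697,365","697,370").replace("(\"top\",a,(145,195,60,75),5),(\"top\",a,(266,172,44,75),5),(\"scene\",b,(195,180,65,75),5),(\"scene\",b,(265,210,60,75),5)","(\"top\",a,(147,200,52,70),8),(\"scene\",b,(200,180,55,40),7)")
s=s.replace("o=np.hstack(out);","out[1]=np.pad(out[1],((0,280),(0,0),(0,0)));o=np.hstack(out);")
open("fit.py","w").write(s)
E
python3 fit.py
```

```text
pack [ 0.5764 -0.222  -0.1916] -10.98
[[0.5, -0.9], [-1.0, 0.1], [-0.6, -0.8], [-0.1, -0.9], [-0.9, 0.5], [-0.9, -0.2], [0.1, 0.2], [-0.6, 0.8], [0.4, 1.7], [0.1, 1.9]]
cradle [ 0.5321  0.0487 -0.0416  0.0516] -2.38
[[-1.0, -0.0], [-0.3, -0.7], [-0.6, -2.1], [-0.0, -2.0], [1.9, 0.4], [0.2, 0.8], [-0.8, 0.2], [-0.0, 0.2], [-2.4, 1.5], [-0.4, 1.2], [1.8, 0.1]]
(560, 801, 3)
```

View pics/ov.png

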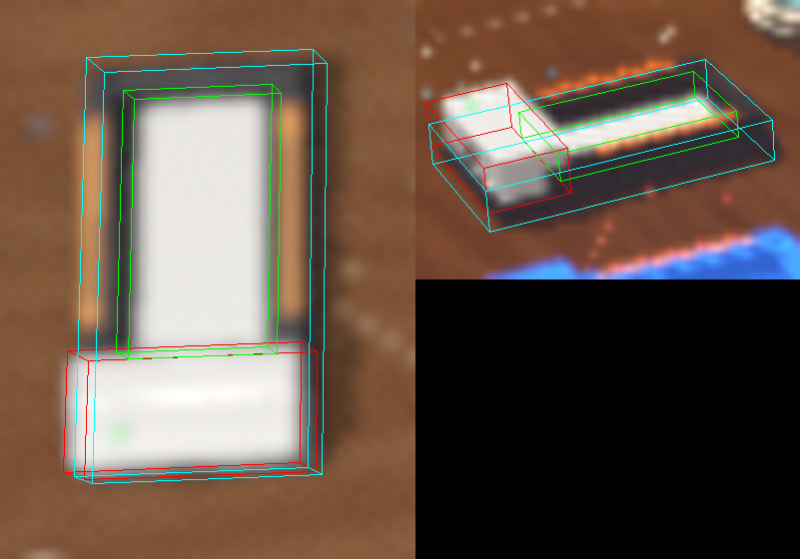

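```bash
python3 - <<'E'
from h import *
a=cv2.imread("pics/top0.png").astype(float)
c=K["top"];Ki=np.linalg.inv(c["intrinsics"]);C=-c["R"].T@c["t"]
def back(u,v,z):
    d=c["R"].T@Ki@np.array([u,v,1.]);return (C+d*(z-C[2])/d[2])[:2]
sat=lambda r:np.clip(r[:,2]-r[:,0]-45,0,None)
def line(x0,x1,rows,wf,z):
    P=[]
    for v in rows:
        r=a[v,x0:x1];w=wf(r);P.append(back((w*np.arange(x0,x1)).sum()/w.sum(),v,z))
    P=np.array(P);k=np.polyfit(P[:,0],P[:,1],1);print(np.degrees(np.arctan(k[0])).round(2),np.polyval(k,.5321).round(4),np.std(P[:,1]-np.polyval(k,P[:,0])).round(4),P[[0,-1],0].round(3))
for v in(222,232): print([tuple(int(t) for t in p) for p in a[v,152:192]])
org=lambda r:np.clip((r[:,2]-r[:,0])-70,0,None)*(r[:,2]>140)
line(154,164,range(216,238),org,.020);line(178,188,range(215,236),org,.020)
wh=lambda r:np.clip(r.min(1)-100,0,None)
line(160,183,range(216,240),wh,.008)
E
```

```text
[(52, 81, 121), (51, 81, 121), (52, 83, 123), (53, 82, 124), (63, 101, 148), (81, 132, 186), (96, 147, 203), (94, 134, 184), (77, 95, 128), (56, 58, 64), (56, 54, 52), (96, 96, 98), (161, 162, 165), (206, 207, 211), (224, 227, 229), (228, 231, 233), (229, 231, 234), (230, 232, 234), (229, 231, 234), (229, 232, 234), (228, 231, 233), (228, 231, 234), (228, 231, 234), (228, 231, 234), (229, 231, 234), (228, 231, 234), (222, 225, 227), (194, 197, 199), (137, 138, 141), (94, 106, 131), (87, 123, 170), (90, 131, 179), (73, 107, 147), (53, 66, 88), (42, 48, 56), (40, 52, 73), (39, 57, 84), (46, 66, 97), (52, 73, 112), (52, 80, 122)]
[(57, 84, 126), (57, 87, 128), (55, 85, 125), (57, 87, 124), (64, 100, 145), (80, 126, 177), (89, 135, 186), (86, 116, 159), (79, 89, 109), (68, 66, 70), (57, 55, 56), (95, 96, 98), (162, 165, 167), (206, 208, 210), (225, 228, 231), (230, 233, 235), (230, 232, 235), (230, 233, 235), (230, 233, 235), (229, 232, 234), (229, 232, 235), (229, 232, 234), (230, 233, 235), (230, 232, 234), (230, 233, 236), (229, 232, 234), (223, 226, 228), (196, 199, 200), (141, 142, 144), (97, 109, 132), (94, 127, 172), (93, 135, 182), (75, 107, 149), (51, 66, 89), (43, 47, 56), (39, 49, 68), (44, 59, 87), (48, 70, 100), (57, 86, 120), (59, 91, 128)]
-2.17 0.0795 0.0001 [0.562 0.513]
-1.22 0.0213 0.0002 [0.56  0.513]
-1.5 0.0494 0.0001 [0.563 0.508]
```

Cradle pose: (0.532, 0.050), yaw −1.6°. Pack pose: (0.576, −0.222), yaw −11°. Sizes and heights are consistent with the description. Moving above the pack.

Emit:
step_arm(
  motion=[
    [4,3,0,0,0,-3,1],
    [8,6,0,0,0,-6,1],
    [12,9,0,0,0,-9,1],
    [16,12,0,0,0,-12,1],
    [20,15,0,0,0,-15,1],
    [24,18,0,0,0,-18,1],
    [28,21,0,0,0,-21,1],
    [32,24,-1,0,0,-24,1],
    [36,27,-4,0,0,-27,1],
    [39.8,29.8,-9,0,0,-30,1],
    [39.8,29.8,-12,0,0,-30,1],
    [39.8,29.8,-13,0,0,-30,1],
    [39.8,29.8,-13,0,0,-30,1],
  ],
  squeeze=30,
)

```text
clock: 1.4
tcp_pos: [0.575, -0.2218, 0.1073]
ee_rot: [0.995, -0.096, -0.002, -0.001]
wrist_force: [0.2, -0.3, 0.3]
opening: 0.999
finger_force: 0.0
```

```bash
python3 - <<'E'
from h import *
s=manip.sense();print(s["clock"],s["tcp_pos"],s["ee_rot"],s["joints"].round(2),s["wrist_force"])
a=manip.get_image("top");b=manip.get_image("scene")
cv2.imwrite("pics/t1.png",np.hstack([cv2.resize(a[150:270,230:350],(400,400)),cv2.resize(b[190:290,240:340],(400,400))]))
E
```

```text
1.4 [ 0.57501228 -0.22181725  0.10731738] [ 9.95344312e-01 -9.63584733e-02 -2.06864655e-03 -6.82806723e-04] [-0.44  0.62  1.57 -0.    0.95  1.32] [ 0.16738574 -0.33304877  0.26652113]
```

View pics/t1.png

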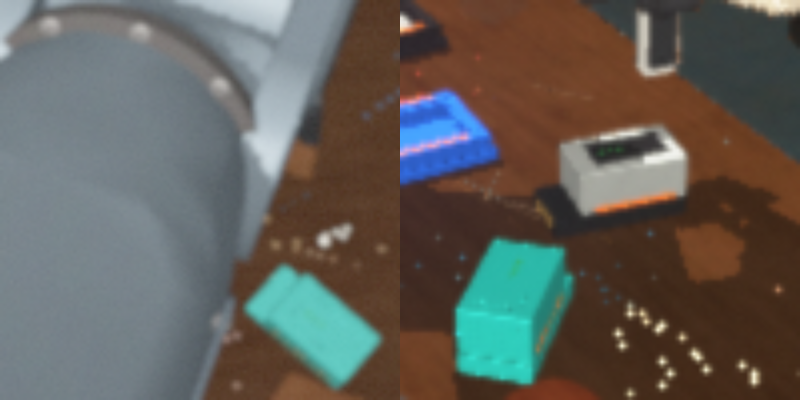

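Overhead, the arm hides the pack. The scene view shows it untouched at crop (622,185), with the far finger above and behind it at (658,45). Descending and gripping in the upper half.

Emit:
step_arm(
  motion=[
    [0,0,-2,0,0,0,1],
    [0.1,0,-4,0,0,0,1],
    [0.1,0,-6,0,0,0,1],
    [0.1,0,-7.5,0,0,0,1],
    [0.1,0,-8.5,0,0,0,1],
    [0.1,0,-8.6,0,0,0,1],
    [0.1,0,-8.6,0,0,0,0.3],
    [0.1,0,-8.6,0,0,0,0.3],
    [0.1,0,-8.6,0,0,0,0.2],
    [0.1,0,-8.6,0,0,0,0.2],
    [0.1,0,-8.6,0,0,0,0.2],
    [0.1,0,-8.6,0,0,0,0.2],
    [0.1,0,-8.6,0,0,0,0.2],
    [0.1,0,-8.6,0,0,0,0.2],
  ],
  squeeze=40,
)

```text
clock: 2.9
tcp_pos: [0.5776, -0.2225, 0.0241]
ee_rot: [0.995, -0.097, 0.001, 0.0]
wrist_force: [-1.3, 0.4, 5.1]
opening: 0.457
finger_force: 41.4
```

```bash
cat > plan.py <<'E'
from h import *
from scipy.spatial.transform import Rotation as Ro
CR=np.array([.532,.0499,.008]);YAW=-1.6; TP=np.array([.0013,0,.0041]) # TCP in pack frame
Rc=Ro.from_euler("z",YAW,degrees=True)
R0=Ro.from_quat([1,0,0,0]) # tool in pack when aligned
def pose(nx,nz,th,ny=0):
    Rp=Rc*Ro.from_euler("y",-th,degrees=True)
    N=CR+Rc.apply([nx*.001,ny*.001,nz*.001])
    return N+Rp.apply(np.array([.049,0,.020])+TP), Rp*R0
def rel(targets,cmd=None):
    s=manip.sense();p=s["tcp_pos"];R=Ro.from_quat(s["ee_rot"])
    if cmd: p=np.array(cmd[0]);R=cmd[1]
    for t in targets:
        q,Rt=pose(*t);print(t,"shift",((q-p)*100).round(2),"rot",(Rt*R.inv()).as_rotvec(degrees=True).round(2),"abs",q.round(4))
def where(): # pack nose in pocket frame from the measured TCP
    s=manip.sense();R=Ro.from_quat(s["ee_rot"])*R0.inv()
    N=s["tcp_pos"]-R.apply(np.array([.049,0,.020])+TP)
    print("N mm",(Rc.inv().apply(N-CR)*1000).round(2),"eul zyx",(Rc.inv()*R).as_euler("zyx",degrees=True).round(2),"F",Rc.inv().apply(s["wrist_force"]).round(2),"T",s["torque"].round(2),"t",s["clock"])
if __name__=="__main__": 
    import sys;where();rel(eval(sys.argv[1]))
E
python3 plan.py "[(-28,60,12),(-28,12,12)]"
```

```text
N mm [   3.61 -262.74   -8.02] eul zyx [-9.5  -0.07 -0.03] F [-1.33  0.32  5.08] T [0.16 0.07 0.01] t 2.9
(-28, 60, 12) shift [-2.94 27.2   7.79] rot [ -1.31 -11.87   9.47] abs [0.5482 0.0494 0.102 ]
(-28, 12, 12) shift [-2.94 27.2   2.99] rot [ -1.31 -11.87   9.47] abs [0.5482 0.0494 0.054 ]
```

Emit:
step_arm(
  motion=[
    [0,0,1,0,0,0,0.2],
    [0,0,3,0,0,0,0.2],
    [0,0,6,0,0,0,0.2],
    [0,1,8.5,0,0,0,0.2],
    [-0.3,4,9,0,0,0,0.2],
    [-0.7,8,9,-0.2,-2,1.6,0.2],
    [-1.2,12,9,-0.4,-4,3.2,0.2],
    [-1.7,16,9,-0.6,-6,4.8,0.2],
    [-2.1,20,9,-0.9,-8,6.4,0.2],
    [-2.5,23,9,-1.1,-10,8,0.2],
    [-2.8,25.5,9,-1.3,-11.9,9.5,0.2],
    [-2.94,27.2,9,-1.3,-11.9,9.5,0.2],
    [-2.94,27.2,8,-1.3,-11.9,9.5,0.2],
    [-2.94,27.2,8,-1.3,-11.9,9.5,0.2],
    [-2.94,27.2,8,-1.3,-11.9,9.5,0.2],
  ],
)

```text
clock: 4.4
tcp_pos: [0.5476, 0.049, 0.103]
ee_rot: [0.995, -0.014, 0.104, 0.001]
wrist_force: [0.0, -0.0, -3.2]
opening: 0.459
finger_force: 41.2
```

```bash
python3 plan.py "[(-28,14,12)]"; python3 - <<'E'
from plan import *
a=manip.get_image("top");b=manip.get_image("scene")
s=manip.sense();R=Ro.from_quat(s["ee_rot"])*R0.inv()
def box(x0,x1,z0,z1): return np.array([(x,y*20,z-20) for z in(z0,z1) for x,y in((x0,1),(x1,1),(x1,-1),(x0,-1))])*.001
def ov(im,n,x,y,w,h,f,d):
    c=cv2.resize(im[y:y+h,x:x+w],None,fx=f,fy=f,interpolation=cv2.INTER_CUBIC)
    if d:
     for B,col in((box(-33,33,0,40),(0,0,255)),(box(-49,-33,0,12),(0,255,0))):
      q=((proj(n,s["tcp_pos"]+R.apply(B-TP))-(x,y)+.5)*f-.5).round().astype(int)
      for i in range(4):
        for u,v in((i,(i+1)%4),(i+4,(i+1)%4+4),(i,i+4)): cv2.line(c,tuple(map(int,q[u])),tuple(map(int,q[v])),col,1)
    return c
A=np.hstack([ov(b,"scene",185,145,80,60,5,0),ov(b,"scene",185,145,80,60,5,1)])
B=ov(a,"top",110,150,160,120,2,0);B=np.pad(B,((0,0),(0,480),(0,0)))
cv2.imwrite("pics/t2.png",np.vstack([A,B]))
E
```

```text
N mm [-28.64  -0.48  61.05] eul zyx [-1.00e-02 -1.19e+01  1.00e-02] F [ 0.04 -0.01 -3.2 ] T [-0.03  0.18  0.  ] t 4.4
(-28, 14, 12) shift [ 0.06  0.05 -4.7 ] rot [-0.02 -0.1   0.01] abs [0.5482 0.0494 0.056 ]
```

View pics/t2.png

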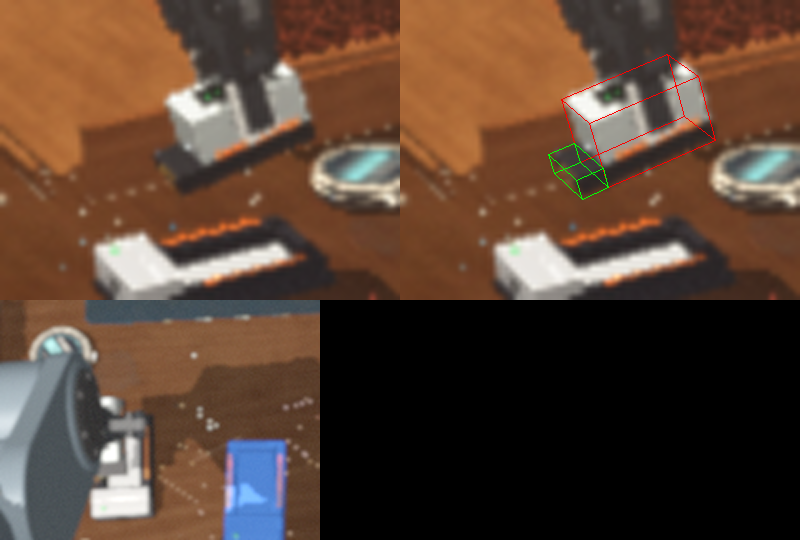

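The overlay matches the held pack to about 1 px: nose low corner at (180,190), tail low corner at (312,132), tail raised. The cradle is right below it. Descending.

Emit:
step_arm(
  motion=[
    [0.06,0.05,-2,0,0,0,0.2],
    [0.06,0.05,-4,0,0,0,0.2],
    [0.06,0.05,-4.7,0,0,0,0.2],
    [0.06,0.05,-5.1,0,0,0,0.2],
    [0,0.05,-5.4,0,0,0,0.2],
    [-0.1,0.05,-5.6,0,0,0,0.2],
    [-0.2,0.05,-5.7,0,0,0,0.2],
    [-0.2,0.05,-5.7,0,0,0,0.2],
  ],
)

```text
clock: 5.3
tcp_pos: [0.5457, 0.0502, 0.0465]
ee_rot: [0.994, -0.014, 0.104, 0.001]
wrist_force: [-0.1, -0.3, -2.3]
opening: 0.459
finger_force: 41.2
```

```bash
python3 plan.py "[(-31,2,12),(-38,1,12)]"
```

```text
N mm [-30.52   0.65   4.53] eul zyx [  0.04 -11.97   0.03] F [-0.04 -0.31 -2.3 ] T [0.   0.24 0.02] t 5.3
(-31, 2, 12) shift [-0.05 -0.07 -0.25] rot [-0.02 -0.03 -0.04] abs [0.5452 0.0495 0.044 ]
(-38, 1, 12) shift [-0.75 -0.05 -0.35] rot [-0.02 -0.03 -0.04] abs [0.5382 0.0497 0.043 ]
```

Emit:
step_arm(
  motion=[
    [0,-0.05,-0.1,0,0,0,0.2],
    [0,-0.05,-0.2,0,0,0,0.2],
    [0,-0.05,-0.25,0,0,0,0.2],
    [0,-0.05,-0.25,0,0,0,0.2],
  ],
)

```text
clock: 5.7
tcp_pos: [0.5457, 0.0496, 0.0437]
ee_rot: [0.994, -0.014, 0.104, 0.001]
wrist_force: [0.1, -0.3, -3.4]
opening: 0.46
finger_force: 41.2
```

```bash
python3 plan.py "[(-38,1,12)]"
```

```text
N mm [-30.5    0.12   1.74] eul zyx [  0.03 -11.95   0.03] F [ 0.13 -0.31 -3.42] T [ 0.02  0.21 -0.06] t 5.7
(-38, 1, 12) shift [-0.75  0.01 -0.07] rot [-0.02 -0.05 -0.03] abs [0.5382 0.0497 0.043 ]
```

Emit:
step_arm(
  motion=[
    [-0.15,0,-0.05,0,0,0,0.2],
    [-0.3,0,-0.07,0,0,0,0.2],
    [-0.45,0,-0.07,0,0,0,0.2],
    [-0.55,0,-0.07,0,0,0,0.2],
    [-0.55,0,-0.07,0,0,0,0.2],
  ],
)

```text
clock: 6.2
tcp_pos: [0.5404, 0.0497, 0.0432]
ee_rot: [0.994, -0.014, 0.104, 0.001]
wrist_force: [1.5, 0.0, -5.2]
opening: 0.465
finger_force: 41.1
```

```bash
python3 plan.py "[(-39,1,12)]"
```

```text
N mm [-3.582e+01 -1.000e-02  1.180e+00] eul zyx [  0.03 -11.99   0.03] F [ 1.52  0.06 -5.2 ] T [ 0.01 -0.04  0.  ] t 6.2
(-39, 1, 12) shift [-0.32  0.01 -0.02] rot [-0.02 -0.01 -0.03] abs [0.5372 0.0498 0.043 ]
```

Emit:
step_arm(
  motion=[
    [0,0,-0.05,0,0,0,0.2],
    [0,0,-0.1,0,0,0,0.2],
    [0,0,-0.1,0,0,0,0.2],
  ],
)

```text
clock: 6.5
tcp_pos: [0.5404, 0.0496, 0.0421]
ee_rot: [0.994, -0.014, 0.104, 0.001]
wrist_force: [2.0, -0.1, -2.3]
opening: 0.458
finger_force: 41.2
```

```bash
python3 plan.py "[(-39,1,12)]"
```

```text
N mm [-3.58e+01 -3.00e-02  1.10e-01] eul zyx [  0.03 -11.97   0.03] F [ 2.02 -0.02 -2.28] T [-0.03 -0.06 -0.01] t 6.5
(-39, 1, 12) shift [-0.32  0.01  0.09] rot [-0.02 -0.02 -0.03] abs [0.5372 0.0498 0.043 ]
```

Emit:
step_arm(
  motion=[
    [-0.1,0,0.02,0,0,0,0.2],
    [-0.2,0,0.03,0,0,0,0.2],
    [-0.3,0,0.03,0,0,0,0.2],
    [-0.35,0,0.03,0,0,0,0.2],
    [-0.35,0,0.03,0,0,0,0.2],
    [-0.35,0,0.03,0,0,0,0.2],
  ],
)

```text
clock: 7.1
tcp_pos: [0.5369, 0.0497, 0.0425]
ee_rot: [0.994, -0.014, 0.104, 0.001]
wrist_force: [3.5, 0.2, -5.6]
opening: 0.46
finger_force: 41.0
```

```bash
python3 plan.py "[(-41,0.3,12),(-42.5,0.3,6),(-43,0,0)]"
```

```text
N mm [-39.35  -0.08   0.44] eul zyx [  0.04 -11.97   0.03] F [ 3.48  0.34 -5.56] T [ 0.12 -0.53  0.04] t 7.1
(-41, 0.3, 12) shift [-0.17  0.01 -0.01] rot [-0.02 -0.03 -0.03] abs [0.5352 0.0498 0.0423]
(-42.5, 0.3, 6) shift [ 0.01  0.01 -0.49] rot [ 0.14  5.97 -0.03] abs [0.537  0.0498 0.0375]
(-43, 0, 0) shift [ 0.24 -0.   -1.04] rot [ 0.31 11.97 -0.03] abs [0.5393 0.0497 0.0321]
```

Emit:
step_arm(
  motion=[
    [-0.1,0,-0.01,0,0,0,0.2],
    [-0.17,0,-0.01,0,0,0,0.2],
    [-0.14,0,-0.09,0,1,0,0.2],
    [-0.11,0,-0.17,0.05,2,0,0.2],
    [-0.08,0,-0.25,0.07,3,0,0.2],
    [-0.06,0,-0.29,0.08,3.5,0,0.2],
    [-0.06,0,-0.29,0.08,3.5,0,0.2],
  ],
)

```text
clock: 7.8
tcp_pos: [0.5366, 0.0497, 0.0395]
ee_rot: [0.997, -0.014, 0.074, 0.001]
wrist_force: [4.2, 0.8, -5.3]
opening: 0.46
finger_force: 41.0
```

```bash
python3 plan.py "[(-42.5,0.3,6),(-43,0.3,3),(-43,0,0)]"
```

```text
N mm [-41.62  -0.11   0.29] eul zyx [ 0.03 -8.44  0.01] F [ 4.22  0.93 -5.29] T [ 0.19 -0.79  0.01] t 7.8
(-42.5, 0.3, 6) shift [ 0.04  0.01 -0.2 ] rot [ 0.06  2.44 -0.03] abs [0.537  0.0498 0.0375]
(-43, 0.3, 3) shift [ 0.14  0.01 -0.45] rot [ 0.14  5.44 -0.03] abs [0.538  0.0497 0.035 ]
(-43, 0, 0) shift [ 0.27  0.   -0.74] rot [ 0.22  8.44 -0.03] abs [0.5393 0.0497 0.0321]
```

Emit:
step_arm(
  motion=[
    [0.02,0.02,-0.1,0,1.2,0,0.2],
    [0.04,0.02,-0.2,0.05,2.4,0,0.2],
    [0.07,0.02,-0.29,0.08,3.4,0,0.2],
    [0.1,0.02,-0.37,0.1,4.4,0,0.2],
    [0.12,0.02,-0.42,0.12,5,0,0.2],
    [0.12,0.02,-0.42,0.12,5,0,0.2],
  ],
)

```text
clock: 8.4
tcp_pos: [0.5378, 0.0497, 0.0353]
ee_rot: [0.999, -0.014, 0.03, 0.001]
wrist_force: [5.4, -1.0, -4.8]
opening: 0.457
finger_force: 41.0
```

```bash
python3 plan.py "[(-43,0.3,2),(-43,0.2,0)]"
```

```text
N mm [-4.295e+01 -4.000e-02  2.200e-01] eul zyx [ 0.04 -3.41 -0.02] F [ 5.4  -0.83 -4.76] T [-0.02 -1.    0.09] t 8.4
(-43, 0.3, 2) shift [ 0.06 -0.   -0.11] rot [ 0.06  1.41 -0.04] abs [0.5384 0.0497 0.0341]
(-43, 0.2, 0) shift [ 0.15 -0.   -0.3 ] rot [ 0.11  3.41 -0.04] abs [0.5393 0.0497 0.0323]
```

Emit:
step_arm(
  motion=[
    [0.03,0,-0.06,0.03,0.7,0,0.2],
    [0.06,0,-0.12,0.06,1.4,0,0.2],
    [0.1,0,-0.2,0.08,2.4,0,0.2],
    [0.15,0,-0.29,0.11,3.4,0,0.2],
    [0.15,0,-0.29,0.11,3.4,0,0.2],
    [0.15,0,-0.29,0.11,3.4,0,0.2],
  ],
)

```text
clock: 9.0
tcp_pos: [0.5391, 0.0497, 0.0323]
ee_rot: [1.0, -0.014, 0.0, 0.0]
wrist_force: [5.2, -0.8, -6.2]
opening: 0.462
finger_force: 41.1
```

```bash
python3 plan.py "[(-42,0.,0),(-41,0,0)]"
```

```text
N mm [-4.318e+01 -1.000e-02  2.300e-01] eul zyx [ 0.04 -0.01 -0.  ] F [ 5.23 -0.67 -6.22] T [-0.17 -0.99  0.06] t 9.0
(-42, 0.0, 0) shift [ 0.12 -0.01 -0.02] rot [ 0.01  0.01 -0.04] abs [0.5403 0.0497 0.0321]
(-41, 0, 0) shift [ 0.22 -0.01 -0.02] rot [ 0.01  0.01 -0.04] abs [0.5413 0.0496 0.0321]
```

Emit:
step_arm(
  motion=[
    [0,0,-0.03,0,0,0,0.2],
    [0.05,0,-0.05,0,0,0,0.2],
    [0.1,0,-0.05,0,0,0,0.2],
    [0.15,0,-0.05,0,0,0,0.2],
    [0.2,0,-0.05,0,0,0,0.2],
    [0.2,0,-0.05,0,0,0,0.2],
  ],
)

```text
clock: 9.6
tcp_pos: [0.5405, 0.0498, 0.0321]
ee_rot: [1.0, -0.014, -0.0, 0.0]
wrist_force: [-1.9, -2.5, 6.3]
opening: 0.458
finger_force: 42.4
```

```bash
python3 plan.py "[(-41,0,0)]"
```

```text
N mm [-4.179e+01  6.000e-02  1.000e-02] eul zyx [ 0.05  0.01 -0.01] F [-1.82 -2.58  6.29] T [-0.33  0.09  0.18] t 9.6
(-41, 0, 0) shift [ 0.08 -0.01  0.  ] rot [ 0.01 -0.01 -0.05] abs [0.5413 0.0496 0.0321]
```

It's flat on the floor (+6 N upward) with the tail against the rear wall. Releasing and retreating.

Emit:
step_arm(
  motion=[
    [-0.03,0,0.02,0,0,0,0.2],
    [-0.03,0,0.02,0,0,0,0.5],
    [-0.03,0,0.02,0,0,0,0.6],
    [-0.03,0,0.02,0,0,0,0.7],
    [-0.03,0,0.02,0,0,0,0.8],
    [-0.03,0,0.02,0,0,0,0.8],
    [-0.03,0,0.02,0,0,0,0.8],
    [-0.03,0,1,0,0,0,0.8],
    [-0.03,0,3,0,0,0,0.8],
    [-0.03,0,6,0,0,0,0.8],
    [-0.03,0,10,0,0,0,0.8],
    [-3,-2,14,0,0,0,0.8],
    [-7,-5,17,0,0,0,0.8],
    [-11,-8,18,0,0,0,0.8],
    [-14,-12,18,0,0,0,0.8],
    [-16,-16,18,0,0,0,0.8],
    [-16,-20,18,0,0,0,0.8],
    [-16,-25,18,0,0,0,0.8],
    [-16,-30,18,0,0,0,0.8],
    [-16,-30,18,0,0,0,0.8],
  ],
)

```text
clock: 11.6
tcp_pos: [0.3806, -0.2548, 0.2127]
ee_rot: [1.0, -0.016, 0.001, 0.001]
wrist_force: [-0.2, 0.4, -0.1]
opening: 0.798
finger_force: 0.0
```

```bash
python3 - <<'E'
from plan import *
a=manip.get_image("top");b=manip.get_image("scene")
def box(x0,x1,z0,z1): return np.array([(x,y*20,z) for z in(z0,z1) for x,y in((x0,1),(x1,1),(x1,-1),(x0,-1))])*.001
def ov(im,n,x,y,w,h,f,d):
    c=cv2.resize(im[y:y+h,x:x+w],None,fx=f,fy=f,interpolation=cv2.INTER_CUBIC)
    if d:
      q=((proj(n,CR+Rc.apply(box(-25,41,0,40)))-(x,y)+.5)*f-.5).round().astype(int)
      for i in range(4):
        for u,v in((i,(i+1)%4),(i+4,(i+1)%4+4),(i,i+4)): cv2.line(c,tuple(map(int,q[u])),tuple(map(int,q[v])),(0,0,255),1)
    return c
L=[ov(n,m,*r,5,d) for n,m,r in((a,"top",(142,195,70,60)),(b,"scene",(195,165,80,60))) for d in(0,1)]
cv2.imwrite("pics/t3.png",np.vstack([np.hstack([np.pad(L[0],((0,0),(0,50),(0,0))),np.pad(L[1],((0,0),(0,50),(0,0)))]),np.hstack(L[2:])]))
E
```

```text
(no output)
```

View pics/t3.png

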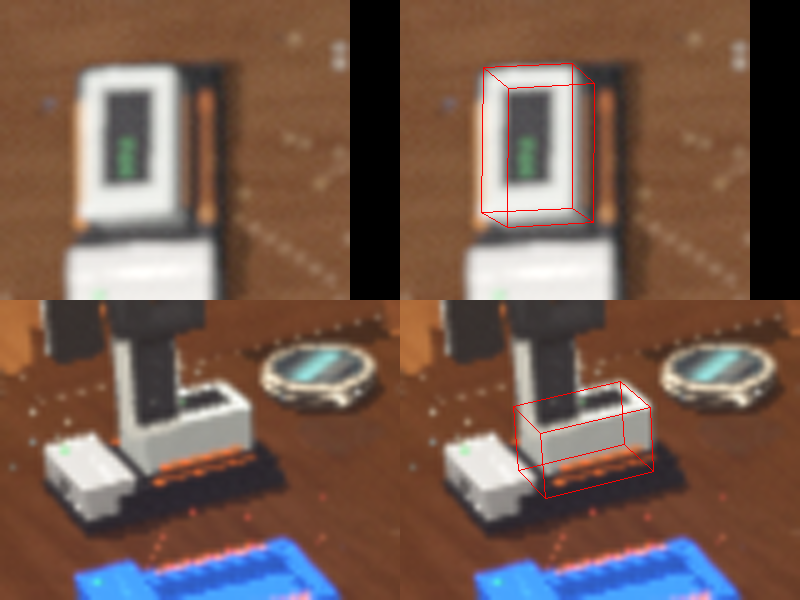

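The pack lies flat: the orange strip on the pack is parallel to the cradle rail, from (160,468) to (250,445). The block-to-lip gap is about 11 mm, as it should be when home. The gripper is clear, so I'm handing in.

```bash
python3 -c "
from plant import manip
print(manip.close_job())"
```

```text
the job is handed in; nothing more can be done
None
```

The battery pack is in the charging cradle, flat and home against the rear wall. It was released at about 11 s and the job handed in, with light contact forces throughout and the other items on the bench left alone.

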